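# Unstack the seed trays into their drip trays

## Robot

A 7-joint arm with a two-finger parallel gripper is mounted at the origin on a cart in front of the work surface, level with it; the furniture and walls round the work are solid. World frame = base frame: x ahead of the robot, y to its left, z up, the work surface at z = 0. Lengths are in m, angles in rad, forces in N, time in s.
With the tool pointing down it reaches from about 0.4 to 0.85 m from the base axis. Payload 4.5 kg.
Tool frame: the origin (TCP) lies at the very end of the fingers, on their centre line; the grasp point (between the pads) lies 19 mm behind it (r.grip_point_offset is the distance from the TCP to the grasp point, in m); y points along the fingers, x is the direction in which the jaws open and shut, and the axes are right-handed (so a half turn about y gives the same grasp; the last joint's range is limited). The gripper opens to 88 mm and grips with 3 to 60 N. Pads are 18 mm wide; open, the fingers measure 123 mm over their backs; the gripper's body (75 mm by 187 mm) begins 45 mm behind the grasp point.
Start: joints at [-1.173, 0.689, -0.195, 1.565, 0.157, 0.902, -0.215], TCP at [0.222, 0.584, 0.239] pointing down, gripper open.
Joint ranges: [-3.01, 3.01], [-0.46, 2.08], [-1.47, 1.51], [0.13, 2.56], [-1, 4.14], [0.04, 2.09], [-2.66, 2.66]. Speed limits (rad/s): [2.57, 2.57, 3.14, 3.14, 3.14, 3.14, 3.14].

## Interface

Orientations are given as a unit quaternion [x, y, z, w].
In Python, from plant import get_state, snapshot, camera_params, job, r gives the robot as it stands.
- The arm moves only by the tool carry_out, never from a script. Its arguments are lists of equal length, an entry for each row: "offset": the shift along the world's x, y, z in m, a list of three; "twist": the turn about the world's z in degrees. In form: {"offset": [[tx, ty, tz], ...], "twist": [twist, ...]}. A call has 1 to 8 rows; each row shifts and turns the commanded pose from where the row before left it; what a row does not reach is not made up. A row lasts 1/8 s, in which the tool goes at most 62.5 mm and 10.7 degrees, less where a joint would pass 70% of its speed; a pose out of reach is approached as far as the arm can. A call with a gripper value outside its range is refused whole. "grip" is the finger opening in m, from 0 to 0.0881, set as the call begins (left out, the last holds). The fingers move at their own pace and stop on an object; "newtons" is the grip in N (left out, the last holds). Time passes only in rows, so rows that do not move let the fingers close. It gives the time, the measured TCP pose, the force and the opening at its end, in the units of the state.
- get_state(): the state, without advancing time (a new reading comes with each control period).
- snapshot(name): name is "side" or "top" or "wrist"; returns the picture (420x560x3 uint8, red, green, blue); there is no depth.
- camera_params(name): a dict with "camera_matrix" (3x3 intrinsics, pixels), "eye" and "orientation" of the camera in the world. Camera axes: x right, y up, looking along -z (the intrinsics and any distortion apply to the point x, -y, -z); pixel columns grow to the right and rows downward; lengths in m; the calibration is good to about 2 mm. A picture is of the moment at which its call begins: read the wrist's pose just before it. camera_params takes no time and is no camera call; for the wrist camera it gives the pose at the moment of the call.
- job.finish_job(): hands the job in, once; it reports no verdict.
The state is a dict: "clock": time; "q": joint angles; "qd": joint speeds; "joint_torque": joint torques, N m; "tool_pos": TCP position; "eef_rot": TCP orientation; "contact_force": force on the tool from outside, world axes, zero at the start; "moment": the same for the moment, N m; "opening": opening from 0.0 (shut) to 1.0 (fully open).
Only numpy, scipy, OpenCV 4.12 (cv2) and the standard library are available. Lean on these libraries where they do the work, as an engineer would, in place of code of your own. Each camera call takes 0.05 s, during which the arm holds its last target. There are 200 camera calls.

## Task

Take the stack of four wooden seed trays apart and set each one, upright and flat, into the metal drip tray that fits its length, each fully inside the rim. Set the trays down gently without dropping them, and leave the two upturned terracotta pots beside the drip trays standing where they are.

Things in the scene. Friction and masses are not known exactly. Their poses are not given: they have to be found in the camera images.
- tray_70: Loose open-topped seed tray of pale wood, 70 mm long (its x axis) x 54 mm wide (its y axis) x 38 mm high, walls 7 mm thick (end walls 4 mm lower than the side walls), 70 g give or take. Origin at the centre of its underside, z up. Starts in the stack (from the bottom up: 145, 120, 95, 70 mm long), each resting on the side walls of the one below, 38 mm higher, about centred and parallel, so its ends show past the one above. Take it across its 54 mm width.
- tray_95: Loose open-topped seed tray of pale wood, 95 mm long (its x axis) x 54 mm wide (its y axis) x 38 mm high, walls 7 mm thick (end walls 4 mm lower than the side walls), 95 g give or take. Origin at the centre of its underside, z up. Starts in the stack (from the bottom up: 145, 120, 95, 70 mm long), each resting on the side walls of the one below, 38 mm higher, about centred and parallel, so its ends show past the one above. Take it across its 54 mm width.
- tray_120: Loose open-topped seed tray of pale wood, 120 mm long (its x axis) x 54 mm wide (its y axis) x 38 mm high, walls 7 mm thick (end walls 4 mm lower than the side walls), 120 g give or take. Origin at the centre of its underside, z up. Starts in the stack (from the bottom up: 145, 120, 95, 70 mm long), each resting on the side walls of the one below, 38 mm higher, about centred and parallel, so its ends show past the one above. Take it across its 54 mm width.
- tray_145: Loose open-topped seed tray of pale wood, 145 mm long (its x axis) x 54 mm wide (its y axis) x 38 mm high, walls 7 mm thick (end walls 4 mm lower than the side walls), 145 g give or take. Origin at the centre of its underside, z up. Starts in the stack (from the bottom up: 145, 120, 95, 70 mm long), each resting on the side walls of the one below, 38 mm higher, about centred and parallel, so its ends show past the one above. Take it across its 54 mm width.
- drip_70: Shallow bare metal drip tray fixed to the bench, for the 70 mm seed tray: 86 x 70 mm inside (8 mm spare all round), 92 mm long (its x axis) x 76 mm wide (its y axis) outside, floor 2 mm thick, rim 6 mm high above the bench. Origin at the centre of its underside, at bench height, z up.
- drip_95: Shallow bare metal drip tray fixed to the bench, for the 95 mm seed tray: 111 x 70 mm inside (8 mm spare all round), 117 mm long (its x axis) x 76 mm wide (its y axis) outside, floor 2 mm thick, rim 6 mm high above the bench. Origin at the centre of its underside, at bench height, z up.
- drip_120: Shallow bare metal drip tray fixed to the bench, for the 120 mm seed tray: 136 x 70 mm inside (8 mm spare all round), 142 mm long (its x axis) x 76 mm wide (its y axis) outside, floor 2 mm thick, rim 6 mm high above the bench. Origin at the centre of its underside, at bench height, z up.
- drip_145: Shallow bare metal drip tray fixed to the bench, for the 145 mm seed tray: 161 x 70 mm inside (8 mm spare all round), 167 mm long (its x axis) x 76 mm wide (its y axis) outside, floor 2 mm thick, rim 6 mm high above the bench. Origin at the centre of its underside, at bench height, z up.
- pot_a: Small terracotta pot standing upside down on its rim, 60 mm wide, 54 mm high, loose, near the front right of the work; origin at the centre of its foot (z up). A bystander to be left alone.
- pot_b: Small terracotta pot standing upside down on its rim, 70 mm wide, 66 mm high, loose, at the right behind the drip trays; origin at the centre of its foot (z up). A bystander to be left alone.
Mind the look-alikes: they are no part of the job. Leave any pink look-alike of the tray_95 alone.

How it is judged:
By the outcome, as a careful person would: the job done as asked, in the order asked, and still so for the second after the job is handed in, with the robot touching nothing.
It also fails if it takes over 93 s, if anything falls off the work surface, if the arm or the gripper's body presses on something with over 40 N, if the wrist force passes 120 N, or if a joint passes its speed limit or range.

## Working session

There is one attempt and no reset: what is moved stays moved. The work goes in short steps, Python scripts to look and compute and a tool call to move; the robot and the scene stay as the last step left them, time stands still between calls to the robot, and variables do not carry over. Pictures are saved under pics/ and viewed, about 12 in all and at most 16, crops included, and the job is handed in when it is done.

Besides the shell and the picture viewer there is one more tool, called by a JSON object that holds its "name" and its "arguments". carry_out: Moves the arm, as the interface text tells. Its arguments: {"type":"object","properties":{"offset":{"type":"array"},"twist":{"type":"array"},"grip":{"type":"number"},"newtons":{"type":"number"}},"required":["offset","twist"]}

```bash
mkdir -p pics; ls
python3 - <<'E'
from plant import *
import cv2
for n in("top","side"):
    im=snapshot(n); cv2.imwrite(f"pics/{n}0.png",im[:,:,::-1]); p=camera_params(n);print(n,p)
s=get_state();print(s)
E
```

```text
pics
top {'camera_matrix': array([[422.86414351,   0.        , 277.49274886],
       [  0.        , 422.86414351, 213.1749989 ],
       [  0.        ,   0.        ,   1.        ]]), 'eye': array([0.39645641, 0.02795015, 1.30778685]), 'orientation': array([-0.03165196,  0.03495646,  0.70926522, -0.70336267])}
side {'camera_matrix': array([[484.03073809,   0.        , 285.14408607],
       [  0.        , 484.03073809, 211.06635686],
       [  0.        ,   0.        ,   1.        ]]), 'eye': array([0.53868518, 1.37151151, 0.78657453]), 'orientation': array([-0.00166313,  0.52075747,  0.85362284,  0.01170222])}
{'clock': 0.1, 'q': array([-1.17321358,  0.68987926, -0.19453969,  1.56621345,  0.15731187,
        0.90253647, -0.21509243]), 'qd': array([ 0.00053297, -0.00163786, -0.00093127, -0.00307645,  0.0005313 ,
       -0.00093165, -0.00122767]), 'joint_torque': array([-3.84883766e-03, -5.28497744e+01, -1.27152745e+00, -1.53837365e+01,
       -5.25327923e-02,  1.93686727e-03,  4.88154762e-05]), 'tool_pos': array([0.22221703, 0.58355743, 0.23801085]), 'eef_rot': array([ 0.58254042,  0.40088428, -0.40178873, -0.5818112 ]), 'contact_force': array([0.44267054, 0.18918334, 0.2594821 ]), 'moment': array([ 0.00633374,  0.02154936, -0.01378503]), 'opening': 0.9990748845597925}
```

View pics/top0.png

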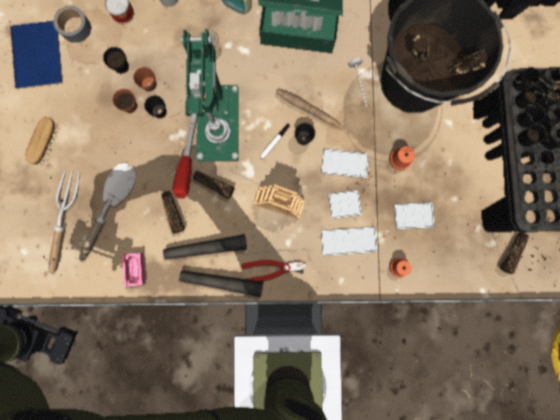

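View pics/side0.png

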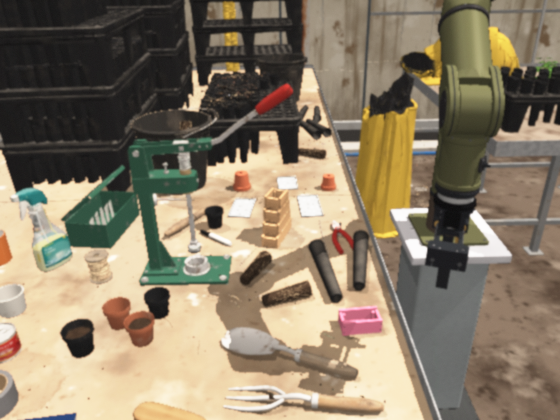

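The top view shows the stack near (280,200), with four whitish drip trays at (345,163), (345,204), (348,240) and (414,215). The pots are at (402,157) and (400,267), and the pink look-alike is at (134,269). The side view shows the stack at (277,217). Next I'll measure these.

```bash
cat > h.py <<'E'
from plant import *
import cv2, numpy as np
from scipy.spatial.transform import Rotation as R
def ray(p,uv):
    K=p["camera_matrix"]; d=np.linalg.inv(K)@[uv[0],uv[1],1]
    return R.from_quat(p["orientation"]).apply([d[0],-d[1],-d[2]])
def onz(p,uv,z):
    d=ray(p,uv); e=p["eye"]; return e+d*(z-e[2])/d[2]
def rect(p,c,z):
    pts=np.array([onz(p,q,z)[:2] for q in c.reshape(-1,2)],np.float32)
    (cx,cy),(w,h),a=cv2.minAreaRect((pts*1000))
    if w<h: w,h,a=h,w,a+90
    return round(cx),round(cy),round(w),round(h),round((a+90)%180-90,1)
def proj(p,X):
    c=R.from_quat(p["orientation"]).inv().apply(np.array(X)-p["eye"]); v=p["camera_matrix"]@[c[0],-c[1],-c[2]]; return v[:2]/v[2]
E
python3 - <<'E'
from h import *
im=cv2.imread("pics/top0.png"); p=camera_params("top")
hsv=cv2.cvtColor(im,cv2.COLOR_BGR2HSV)
m=((hsv[...,1]<45)&(hsv[...,2]>170)).astype(np.uint8)
cs,_=cv2.findContours(m,0,2)
for c in cs:
    if 200<cv2.contourArea(c)<3000: print("drip",cv2.boundingRect(c),rect(p,c,.005))
m=cv2.inRange(hsv,(3,150,120),(12,255,255))
cs,_=cv2.findContours(m,0,2)
for c in cs:
    if cv2.contourArea(c)>100: print("pot",cv2.boundingRect(c),rect(p,c,.05))
cv2.imwrite("pics/crop1.png",cv2.resize(im[140:290,230:450],None,fx=3.6,fy=3.6,interpolation=cv2.INTER_CUBIC))
s=cv2.imread("pics/side0.png")
cv2.imwrite("pics/crop2.png",cv2.resize(s[160:260,200:350],None,fx=5,fy=5,interpolation=cv2.INTER_CUBIC))
E
```

```text
drip (310, 336, 32, 84) (26, -118, 242, 88, 0.6)
drip (234, 336, 35, 72) (46, 104, 206, 102, 0.1)
drip (321, 227, 60, 29) (433, -203, 183, 80, -86.7)
drip (395, 202, 40, 27) (509, -403, 118, 80, -87.7)
drip (328, 190, 34, 29) (546, -188, 96, 80, -83.3)
drip (54, 172, 25, 60) (564, 684, 188, 59, -13.9)
drip (321, 149, 48, 29) (675, -190, 146, 80, 83.1)
drip (106, 0, 22, 14) (1196, 537, 68, 44, 89.7)
pot (390, 259, 20, 17) (351, -338, 57, 46, -79.3)
pot (390, 146, 24, 23) (681, -358, 76, 60, -63.8)
```

View pics/crop1.png

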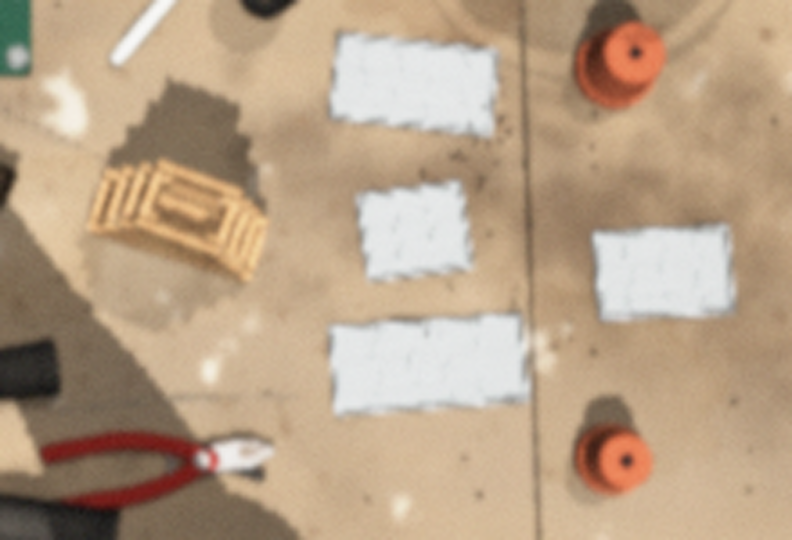

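View pics/crop2.png

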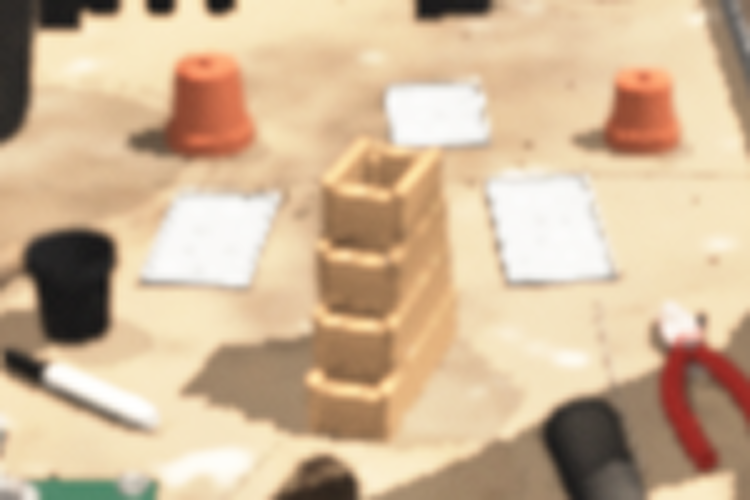

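Run:
```python
from h import *
p=camera_params("top")
f=lambda a,z:onz(p,(a[0]/3.6+230-.4,a[1]/3.6+140-.4),z)
for a in [(158,160),(242,189),(190,203)]: print(f(a,.152).round(3))
print("145",[f(a,.005).round(3)[:2] for a in [(331,327),(522,315),(528,400),(335,413)]])
ps=camera_params("side")
g=lambda a,z:onz(ps,(a[0]/5+200-.4,a[1]/5+160-.4),z)
print("side top rim",[g(a,.152).round(3)[:2] for a in [(325,190),(397,197),(363,145),(440,152)]])
s=get_state(); M=R.from_quat(s["eef_rot"]).as_matrix(); print(M.round(3)); 
w=camera_params("wrist"); print(w,  M.T@(w["eye"]-s["tool_pos"]))
```

```text
[0.587 0.032 0.152]
[ 0.564 -0.032  0.152]
[0.553 0.008 0.152]
145 [array([ 0.465, -0.114]), array([ 0.474, -0.278]), array([ 0.401, -0.281]), array([ 0.392, -0.116])]
side top rim [array([0.586, 0.046]), array([0.543, 0.058]), array([ 0.564, -0.018]), array([ 0.515, -0.005])]
[[ 0.356 -0.    -0.935]
 [ 0.935 -0.002  0.356]
 [-0.002 -1.    -0.   ]]
{'camera_matrix': array([[360.95184416,   0.        , 276.45178317],
       [  0.        , 360.95184416, 206.78104668],
       [  0.        ,   0.        ,   1.        ]]), 'eye': array([0.1466844 , 0.6119445 , 0.38514474]), 'orientation': array([-0.12965277, -0.08849872,  0.56103131,  0.81277426])} [-0.00057882 -0.14714307  0.08067197]
```

The stack's top rim centre comes out at about (0.552, 0.014), with its long axis at about 70.5°. I'm moving over it now, keeping clear of the press.

{"name": "carry_out", "arguments": {"offset": [[0.016,-0.036,0.01],[0.016,-0.036,0.01],[0.016,-0.036,0.01],[0.016,-0.036,0.01],[0.016,-0.036,0.01],[0.016,-0.036,0.01],[0.016,-0.036,0.01],[0.016,-0.036,0.01]], "twist": [-8,-8,-8,-8,-8,-8,-8,-8], "grip": 0.088, "newtons": 15}}

```text
clock: 1.1
tool_pos: [0.3506, 0.2947, 0.3189]
eef_rot: [0.707, 0.03, -0.03, -0.706]
contact_force: [-0.4, -0.3, -0.2]
opening: 0.995
```

{"name": "carry_out", "arguments": {"offset": [[0.01,-0.045,0],[0.01,-0.045,0],[0.02,-0.045,0],[0.03,-0.045,0],[0.035,-0.04,0],[0.035,-0.035,0],[0.035,-0.025,0],[0.02,0,0]], "twist": [-4,-4,-4,-4,-4,-4,-0.6,0]}}

```text
clock: 2.1
tool_pos: [0.5466, 0.013, 0.3185]
eef_rot: [0.697, -0.121, 0.121, -0.696]
contact_force: [0.5, 0.9, 0.1]
opening: 0.994
```

Run:
```python
from h import *
s=get_state();p=camera_params("wrist");im=snapshot("wrist"); cv2.imwrite("pics/w1.png",im[:,:,::-1])
M=R.from_quat(s["eef_rot"]).as_matrix();print(s["clock"],s["tool_pos"].round(4),np.degrees(np.arctan2(M[1,0],M[0,0])),s["q"].round(2),p["eye"])
import pickle;pickle.dump(p,open("w1.pkl","wb"))
```

```text
2.1 [0.5466 0.013  0.3185] -19.722684762503395 [-0.28  0.5   0.28  1.71 -0.16  0.95 -0.29] [0.57344983 0.08859464 0.46545202]
```

View pics/w1.png

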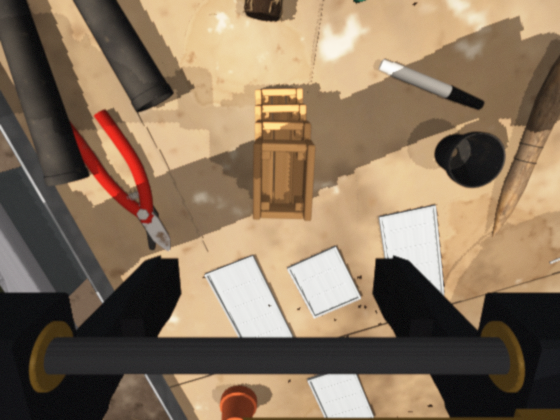

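The wrist view shows the top tray with rim corners at about (255,143), (313,141), (311,220) and (252,217). drip_70 is wholly in view around (325,281), with drip_145 at the left and drip_120 at the right.

Run:
```python
from h import *
import pickle
p=pickle.load(open("w1.pkl","rb")); im=cv2.imread("pics/w1.png")
c=[onz(p,u,.152)[:2] for u in [(255,143),(313,141),(311,220),(252,217)]]
print(np.round(c,4),np.mean(c,0).round(4))
for a,b in((0,3),(1,2),(0,1),(3,2)):
    d=c[a]-c[b];print(np.linalg.norm(d).round(4),np.degrees(np.arctan2(d[1],d[0])).round(1))
hsv=cv2.cvtColor(im,cv2.COLOR_BGR2HSV)
m=((hsv[...,1]<45)&(hsv[...,2]>150)).astype(np.uint8); m=cv2.morphologyEx(m,2,np.ones((5,5)))
m=cv2.morphologyEx(m,3,np.ones((7,7)))
for q in cv2.findContours(m,0,2)[0]:
    if cv2.contourArea(q)>1500: print(cv2.boundingRect(q),rect(p,q,.005))
```

```text
[[ 0.5412  0.0526]
 [ 0.5889  0.0374]
 [ 0.5649 -0.0311]
 [ 0.5145 -0.0099]] [0.5524 0.0123]
0.068 66.9
0.0726 70.7
0.0501 162.3
0.0546 157.2
(309, 374, 63, 46) (511, -400, 115, 77, -88.1)
(209, 257, 82, 80) (435, -184, 146, 72, -86.6)
(289, 248, 70, 68) (549, -186, 93, 77, -83.0)
(379, 206, 65, 85) (678, -184, 133, 77, 83.2)
```

{"name": "carry_out", "arguments": {"offset": [[0.003,-0.001,-0.03],[0.003,0,-0.03],[0,0,-0.03],[0,0,-0.03],[0,0,-0.03],[0,0,-0.025],[0,0,-0.0195],[0,0,0]], "twist": [-0.5,0,0,0,0,0,0,0]}}

```text
clock: 3.15
tool_pos: [0.5496, 0.0156, 0.123]
eef_rot: [0.697, -0.124, 0.121, -0.696]
contact_force: [-0.1, -0.0, 0.3]
opening: 0.998
```

{"name": "carry_out", "arguments": {"offset": [[0,0,0],[0,0,0],[0,0,0],[0,0,0],[0,0,0],[0,0,0]], "twist": [0,0,0,0,0,0], "grip": 0.045}}

```text
clock: 3.9
tool_pos: [0.5518, 0.0151, 0.1247]
eef_rot: [-0.696, 0.122, -0.123, 0.697]
contact_force: [0.6, 0.5, 5.6]
opening: 0.61
```

{"name": "carry_out", "arguments": {"offset": [[0,0,0.01],[0,0,0.025],[0,0,0.03],[0,-0.04,0.015],[0,-0.05,0],[0,-0.05,0],[-0.002,-0.04,0],[-0.002,-0.02,0]], "twist": [0,0,0,0,7,7,7,6]}}

```text
clock: 4.9
tool_pos: [0.5463, -0.1883, 0.2044]
eef_rot: [0.706, 0.043, -0.044, -0.705]
contact_force: [-1.1, 0.4, -2.7]
opening: 0.61
```

{"name": "carry_out", "arguments": {"offset": [[0,0,-0.04],[0,0,-0.04],[0,0,0]], "twist": [0,0,0]}}

```text
clock: 5.28
tool_pos: [0.5448, -0.1842, 0.122]
eef_rot: [-0.705, -0.041, 0.046, 0.707]
contact_force: [0.3, -0.5, 0.8]
opening: 0.614
```

```bash
cat > look.py <<'E'
from h import *
import sys,pickle
n=sys.argv[1]
s=get_state();p=camera_params("wrist");im=snapshot("wrist"); cv2.imwrite(f"pics/{n}.png",im[:,:,::-1]);pickle.dump(p,open(n+".pkl","wb"))
M=R.from_quat(s["eef_rot"]).as_matrix();print(s["clock"],s["tool_pos"].round(4),np.degrees(np.arctan2(M[1,0],M[0,0])).round(2),s["opening"],s["contact_force"].round(1))
E
python3 look.py w2
```

```text
5.275 [ 0.5448 -0.1842  0.122 ] 7.06 0.6140088232402279 [ 0.3 -0.5  0.8]
```

View pics/w2.png

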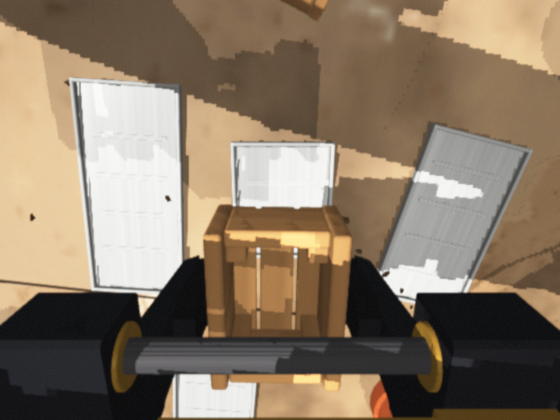

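The tray is held level and roughly in line with drip_70, whose far rim corners are at (232,144) and (333,144). drip_145 has corners (70,80), (180,85) and (92,291), and drip_120 has (434,124) and (531,151).

Run:
```python
from h import *
import pickle
p=pickle.load(open("w2.pkl","rb"))
f=lambda u,z:onz(p,u,z)[:2]
def side(n,a,b,z,half):
    a,b=f(a,z),f(b,z);d=b-a;L=np.linalg.norm(d);yaw=np.degrees(np.arctan2(d[1],d[0])); t=d/L; nrm=np.array([t[1],-t[0]]); m=(a+b)/2
    print(n,"L",L.round(4),"edge yaw",yaw.round(1),"mid",m.round(4),"centre+-",(m+nrm*half).round(4),(m-nrm*half).round(4))
side("d70 far",(232,144),(334,144),.006,.046)
side("d145 far",(70,80),(180,85),.006,.0835)
side("d145 long",(70,80),(92,291),.006,.038)
side("d120 far",(434,124),(531,151),.006,.071)
side("d120 long",(531,151),(470,297),.006,.038)
side("tray far",(208,208),(348,208),.122-.010+.038,.035)
```

```text
d70 far L 0.074 edge yaw 7.2 mid [ 0.5433 -0.1415] centre+- [ 0.549  -0.1872] [ 0.5375 -0.0959]
d145 far L 0.0759 edge yaw 4.6 mid [ 0.4294 -0.1132] centre+- [ 0.4362 -0.1964] [ 0.4227 -0.0299]
d145 long L 0.1661 edge yaw -86.6 mid [ 0.3965 -0.1991] centre+- [ 0.3585 -0.2014] [ 0.4344 -0.1969]
d120 far L 0.0754 edge yaw -7.6 mid [ 0.6855 -0.119 ] centre+- [ 0.6761 -0.1894] [ 0.6949 -0.0487]
d120 long L 0.1239 edge yaw -94.2 mid [ 0.7184 -0.1858] centre+- [ 0.6805 -0.183 ] [ 0.7563 -0.1886]
tray far L 0.0487 edge yaw 7.2 mid [ 0.5402 -0.1437] centre+- [ 0.5446 -0.1785] [ 0.5358 -0.109 ]
```

Run:
```python
from h import *
import pickle
p=pickle.load(open("w2.pkl","rb"))
for z in(.15,.145,.14,.135):
    a,b=[onz(p,u,z)[:2] for u in((205,207),(352,207))]; print(z,np.linalg.norm(a-b).round(4),((a+b)/2).round(4))
M=R.from_quat(p["orientation"]).as_matrix();print(M[:,2])
# enlarged crop for corner reading
im=cv2.imread("pics/w2.png");cv2.imwrite("pics/w2c.png",cv2.resize(im[190:400,180:380],None,fx=3,fy=3,interpolation=cv2.INTER_CUBIC)[:600])
```

```text
0.15 0.0511 [ 0.5403 -0.1434]
0.145 0.0532 [ 0.5405 -0.145 ]
0.14 0.0554 [ 0.5407 -0.1466]
0.135 0.0575 [ 0.5409 -0.1482]
[-0.03214351  0.30578012  0.95155941]
```

View pics/w2c.png

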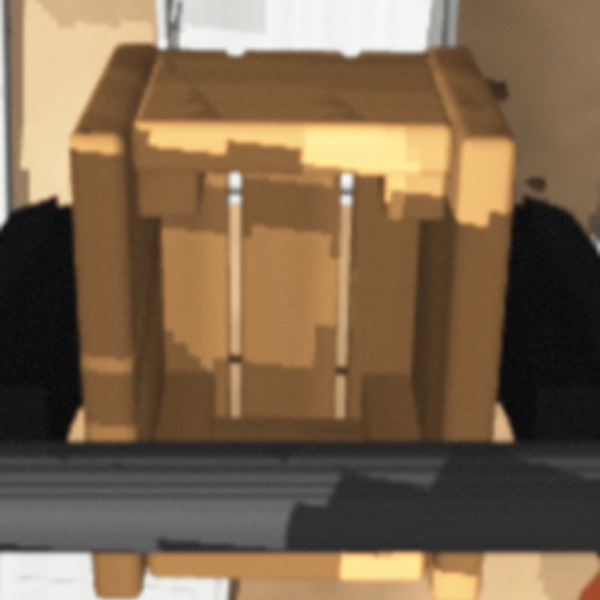

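The crop shows the held tray's upper rim corners at about (203,237) and (352,237) on the top edge, and (212,389) and (339,389) on the lower edge.

```bash
cat >> h.py <<'E'
def held(n,u4,z):
    import pickle
    p=pickle.load(open(n+".pkl","rb")); c=[onz(p,u,z)[:2] for u in u4]
    l=np.linalg.norm
    d=(c[0]+c[1]-c[2]-c[3])/2
    print("W",l(c[0]-c[1]).round(4),l(c[2]-c[3]).round(4),"L",l(d).round(4),"centre",np.mean(c,0).round(4),"yaw",np.degrees(np.arctan2(d[1],d[0])).round(1))
E
python3 - <<'E'
from h import *
for z in(.155,.15,.145): held("w2",[(203,237),(352,237),(212,389),(339,389)],z)
E
```

```text
W 0.051 0.0505 L 0.0653 centre [ 0.5448 -0.185 ] yaw 96.5
W 0.0532 0.0527 L 0.0682 centre [ 0.5452 -0.1885] yaw 96.5
W 0.0555 0.055 L 0.071 centre [ 0.5456 -0.192 ] yaw 96.5
```

{"name": "carry_out", "arguments": {"offset": [[0.004,0.002,-0.025],[0,0,-0.03],[0,0,-0.025],[0,0,-0.015],[0,0,-0.004],[0,0,0],[0,0,0]], "twist": [0,0,0,0,0,0,0]}}

```text
clock: 6.2
tool_pos: [0.5521, -0.1831, 0.0262]
eef_rot: [0.706, 0.044, -0.043, -0.706]
contact_force: [0.3, -0.0, -0.9]
opening: 0.61
```

{"name": "carry_out", "arguments": {"offset": [[-0.001,0,-0.004],[0,0,-0.003],[0,0,-0.002],[0,0,-0.001],[0,0,0],[0,0,0]], "twist": [0,0,0,0,0,0]}}

```text
clock: 6.95
tool_pos: [0.5504, -0.1829, 0.0153]
eef_rot: [0.706, 0.044, -0.043, -0.706]
contact_force: [-0.1, 0.4, -1.1]
opening: 0.614
```

{"name": "carry_out", "arguments": {"offset": [[0,0,-0.001],[0,0,0],[0,0,0]], "twist": [0,0,0]}}

```text
clock: 7.32
tool_pos: [0.5504, -0.1829, 0.0143]
eef_rot: [-0.706, -0.044, 0.043, 0.706]
contact_force: [0.2, -0.2, -1.9]
opening: 0.61
```

{"name": "carry_out", "arguments": {"offset": [[0,0,-0.001],[0,0,0],[0,0,0]], "twist": [0,0,0]}}

```text
clock: 7.7
tool_pos: [0.5504, -0.1829, 0.0132]
eef_rot: [-0.706, -0.044, 0.043, 0.706]
contact_force: [0.2, 0.8, -1.5]
opening: 0.613
```

{"name": "carry_out", "arguments": {"offset": [[0,0,-0.001],[0,0,0],[0,0,0]], "twist": [0,0,0]}}

```text
clock: 8.07
tool_pos: [0.5505, -0.1829, 0.0128]
eef_rot: [0.706, 0.044, -0.043, -0.706]
contact_force: [-1.3, -0.1, 4.9]
opening: 0.616
```

{"name": "carry_out", "arguments": {"offset": [[0,0,-0.001],[0,0,0],[0,0,0]], "twist": [0,0,0]}}

```text
clock: 8.45
tool_pos: [0.5505, -0.1829, 0.0127]
eef_rot: [0.706, 0.044, -0.043, -0.706]
contact_force: [-2.9, 1.4, 12.9]
opening: 0.615
```

{"name": "carry_out", "arguments": {"offset": [[0,0,0],[0,0,0],[0,0,0],[0,0,0.01],[0,0,0.04],[0,0,0.05],[0,0,0.05],[0,0.03,0.05]], "twist": [0,0,0,0,0,0,0,0], "grip": 0.088}}

```text
clock: 9.45
tool_pos: [0.55, -0.1555, 0.2136]
eef_rot: [0.707, 0.042, -0.041, -0.705]
contact_force: [0.8, 0.6, -0.4]
opening: 0.998
```

{"name": "carry_out", "arguments": {"offset": [[0,0.05,0.04],[0,0.05,0.02],[0,0.045,0],[0,0.02,0],[0,0,0],[0,0,0]], "twist": [-6,-7,-7,-7,0,0]}}

```text
clock: 10.2
tool_pos: [0.5502, 0.0093, 0.2705]
eef_rot: [0.697, -0.122, 0.122, -0.696]
contact_force: [-0.0, 0.2, 0.2]
opening: 1.0
```

```bash
python3 look.py w3
```

```text
10.2 [0.5502 0.0093 0.2705] -19.92 1.0003123095495727 [-0.   0.2  0.2]
```

View pics/w3.png

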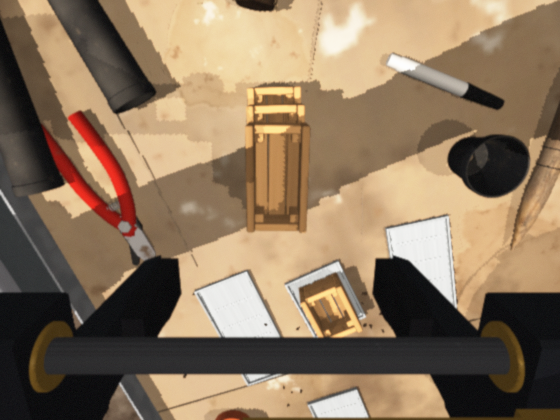

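tray_70 now sits inside drip_70 near (330,308). The rim corners of tray_95 on the stack are about (247,126), (310,126), (247,232) and (307,232).

Run:
```python
from h import *
held("w3",[(247,126),(310,126),(247,231),(307,231)],.114)
```

```text
W 0.052 0.0543 L 0.0931 centre [0.5528 0.0131] yaw 69.4
```

{"name": "carry_out", "arguments": {"offset": [[0.003,0.004,-0.04],[0,0,-0.04],[0,0,-0.04],[0,0,-0.03],[0,0,-0.02],[0,0,-0.0135],[0,0,0],[0,0,0]], "twist": [-0.5,0,0,0,0,0,0,0]}}

```text
clock: 11.25
tool_pos: [0.554, 0.0145, 0.0875]
eef_rot: [-0.696, 0.125, -0.126, 0.696]
contact_force: [0.1, -1.0, 0.6]
opening: 0.996
```

{"name": "carry_out", "arguments": {"offset": [[0,0,0],[0,0,0],[0,0,0],[0,0,0],[0,0,0],[0,0,0]], "twist": [0,0,0,0,0,0], "grip": 0.045}}

```text
clock: 12.0
tool_pos: [0.5534, 0.015, 0.0869]
eef_rot: [-0.696, 0.125, -0.125, 0.696]
contact_force: [-0.3, 0.2, 2.1]
opening: 0.618
```

{"name": "carry_out", "arguments": {"offset": [[0,0,0.01],[0,0,0.03],[0,0,0.04],[0,-0.03,0.02],[-0.005,-0.05,0],[-0.008,-0.055,0],[-0.008,-0.055,0],[-0.008,-0.055,0]], "twist": [0,0,0,0,4,4,4,4]}}

```text
clock: 13.0
tool_pos: [0.5239, -0.2319, 0.1872]
eef_rot: [0.707, -0.027, 0.027, -0.707]
contact_force: [0.3, -0.0, -2.0]
opening: 0.611
```

{"name": "carry_out", "arguments": {"offset": [[-0.008,-0.055,0],[-0.006,-0.05,0],[0,-0.04,0],[0,-0.023,-0.03],[0,0,-0.04],[0,0,0],[0,0,0]], "twist": [4,2.5,0,0,0,0,0]}}

```text
clock: 13.88
tool_pos: [0.5111, -0.398, 0.1181]
eef_rot: [0.707, 0.013, -0.012, -0.707]
contact_force: [0.0, -0.5, -0.6]
opening: 0.613
```

```bash
python3 look.py w4
```

```text
13.875 [ 0.5111 -0.398   0.1181] 2.09 0.6131817369384686 [ 0.  -0.5 -0.6]
```

View pics/w4.png

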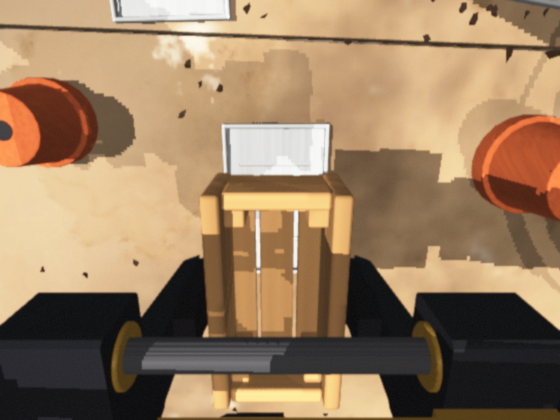

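The tray is held over drip_95. Its rim corners are about (202,195), (351,195), (214,406) and (339,406), and the drip tray's far outer corners are (222,124) and (330,124).

Run:
```python
from h import *
import pickle
for z in (.146,.143): held("w4",[(202,195),(351,195),(214,406),(339,406)],z)
p=pickle.load(open("w4.pkl","rb"))
a,b=[onz(p,u,.006)[:2] for u in((222,124),(330,124))];d=b-a;t=d/np.linalg.norm(d);print(np.linalg.norm(d),np.degrees(np.arctan2(d[1],d[0])),(a+b)/2+np.array([t[1],-t[0]])*.0585)
```

```text
W 0.0512 0.053 L 0.0931 centre [ 0.5109 -0.3991] yaw 92.1
W 0.0525 0.0543 L 0.0954 centre [ 0.511  -0.4012] yaw 92.1
0.07589983417974493 2.139602700049701 [ 0.51079966 -0.39990941]
```

{"name": "carry_out", "arguments": {"offset": [[0,0,-0.03],[0,0,-0.03],[0,0,-0.022],[0,0,-0.012],[0,0,-0.006],[0,0,-0.001],[0,0,0],[0,0,0]], "twist": [0,0,0,0,0,0,0,0]}}

```text
clock: 14.92
tool_pos: [0.5107, -0.3984, 0.0164]
eef_rot: [0.707, 0.013, -0.012, -0.707]
contact_force: [-0.1, 0.8, -1.5]
opening: 0.611
```

{"name": "carry_out", "arguments": {"offset": [[0,0,-0.001],[0,0,-0.001],[0,0,0],[0,0,0]], "twist": [0,0,0,0]}}

```text
clock: 15.42
tool_pos: [0.5103, -0.3981, 0.0138]
eef_rot: [-0.707, -0.013, 0.013, 0.707]
contact_force: [-0.2, 0.1, -0.9]
opening: 0.612
```

{"name": "carry_out", "arguments": {"offset": [[0,0,-0.001],[0,0,0],[0,0,0]], "twist": [0,0,0]}}

```text
clock: 15.8
tool_pos: [0.5105, -0.3981, 0.013]
eef_rot: [0.707, 0.013, -0.013, -0.707]
contact_force: [0.4, 0.7, 2.2]
opening: 0.611
```

Contact is felt. I'll release and go back to the stack.

{"name": "carry_out", "arguments": {"offset": [[0,0,0],[0,0,0],[0,0,0],[0,0,0.01],[0,0,0.04],[0,0.01,0.05],[0,0.04,0.04],[0.005,0.05,0.03]], "twist": [0,0,0,0,0,0,0,0], "grip": 0.088}}

```text
clock: 16.8
tool_pos: [0.5155, -0.2987, 0.1855]
eef_rot: [0.708, 0.013, -0.011, -0.706]
contact_force: [0.5, 0.7, 0.9]
opening: 0.998
```

{"name": "carry_out", "arguments": {"offset": [[0.008,0.055,0.03],[0.008,0.055,0.02],[0.008,0.055,0],[0.008,0.055,0],[0.005,0.055,0],[0,0.03,0],[0,0.007,0],[0,0,0]], "twist": [-4,-4,-4,-4,-4,-3,0,0]}}

```text
clock: 17.8
tool_pos: [0.5523, 0.0123, 0.2329]
eef_rot: [0.696, -0.128, 0.129, -0.695]
contact_force: [-0.0, -1.0, -0.4]
opening: 1.0
```

```bash
python3 look.py w5
```

```text
17.8 [0.5523 0.0123 0.2329] -20.93 0.9996035904295308 [-0.  -1.  -0.4]
```

View pics/w5.png

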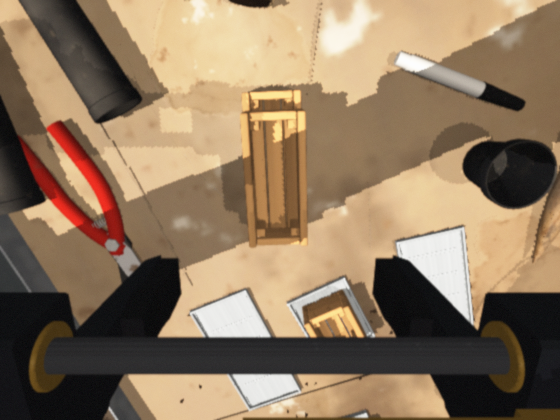

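The rim corners of tray_120 are about (240,112), (306,112), (249,245) and (307,245).

Run:
```python
from h import *
held("w5",[(240,112),(306,112),(249,245),(307,245)],.076)
```

```text
W 0.0539 0.0532 L 0.1183 centre [0.5528 0.0154] yaw 71.2
```

{"name": "carry_out", "arguments": {"offset": [[0,0.003,-0.04],[0,0,-0.04],[0,0,-0.04],[0,0,-0.03],[0,0,-0.02],[0,0,-0.0135],[0,0,0],[0,0,0]], "twist": [1,0,0,0,0,0,0,0]}}

```text
clock: 18.85
tool_pos: [0.5529, 0.0158, 0.0497]
eef_rot: [-0.696, 0.122, -0.123, 0.696]
contact_force: [0.6, -0.6, -0.0]
opening: 0.999
```

{"name": "carry_out", "arguments": {"offset": [[0,0,0],[0,0,0],[0,0,0],[0,0,0],[0,0,0],[0,0,0]], "twist": [0,0,0,0,0,0], "grip": 0.045}}

```text
clock: 19.6
tool_pos: [0.5524, 0.0164, 0.0491]
eef_rot: [-0.696, 0.122, -0.123, 0.696]
contact_force: [-0.9, -0.7, 3.0]
opening: 0.612
```

{"name": "carry_out", "arguments": {"offset": [[0,0,0.01],[0,0,0.03],[0,0,0.03],[0.01,-0.02,0.01],[0.03,-0.045,0],[0.03,-0.045,0],[0.03,-0.045,0],[0.024,-0.035,0]], "twist": [0,0,0,0,4,4,4,1]}}

```text
clock: 20.6
tool_pos: [0.6765, -0.1766, 0.1292]
eef_rot: [0.706, -0.043, 0.043, -0.705]
contact_force: [0.0, 1.5, -2.0]
opening: 0.614
```

{"name": "carry_out", "arguments": {"offset": [[0,-0.015,0],[0,0,0],[0,0,-0.01],[0,0,0],[0,0,0]], "twist": [0,0,0,0,0]}}

```text
clock: 21.22
tool_pos: [0.6762, -0.1873, 0.1188]
eef_rot: [-0.706, 0.042, -0.042, 0.706]
contact_force: [-0.6, 0.1, -1.6]
opening: 0.611
```

```bash
python3 look.py w6
```

```text
21.225 [ 0.6762 -0.1873  0.1188] -6.86 0.6107629893591916 [-0.6  0.1 -1.6]
```

View pics/w6.png

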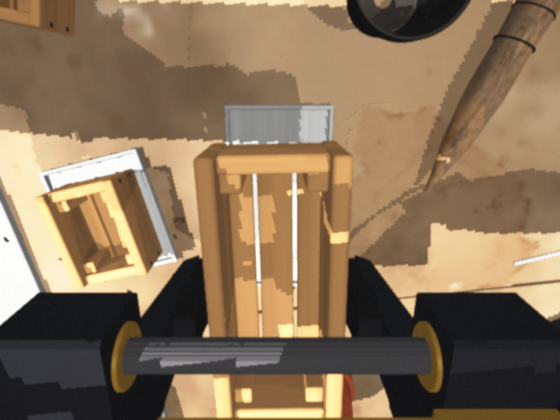

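The tray's upper rim corners are about (196,156) and (351,156), and the drip tray's far corners are (224,106) and (333,105). Placed tray_70 looks level at (100,225).

```bash
cat >> h.py <<'E'
def end(n,a,b,z,half):
    import pickle
    p=pickle.load(open(n+".pkl","rb"))
    a,b=[onz(p,u,z)[:2] for u in(a,b)];d=b-a;t=d/np.linalg.norm(d)
    print("W",np.linalg.norm(d).round(4),"yaw",np.degrees(np.arctan2(d[1],d[0])).round(1),"c",((a+b)/2+np.array([t[1],-t[0]])*half).round(4))
E
python3 - <<'E'
from h import *
end("w6",(196,157),(351,157),.1455,.06)
end("w6",(224,106),(333,105),.006,.071)
E
```

```text
W 0.0521 yaw -6.8 c [ 0.6749 -0.1888]
W 0.0757 yaw -6.3 c [ 0.6778 -0.1892]
```

{"name": "carry_out", "arguments": {"offset": [[0.002,0,-0.03],[0,0,-0.03],[0,0,-0.022],[0,0,-0.012],[0,0,-0.006],[0,0,-0.002],[0,0,0],[0,0,0]], "twist": [0,0,0,0,0,0,0,0]}}

```text
clock: 22.28
tool_pos: [0.6788, -0.1888, 0.0177]
eef_rot: [0.706, -0.042, 0.043, -0.706]
contact_force: [0.3, 0.8, -1.0]
opening: 0.615
```

{"name": "carry_out", "arguments": {"offset": [[0,0,-0.001],[0,0,-0.001],[0,0,0],[0,0,0]], "twist": [0,0,0,0]}}

```text
clock: 22.78
tool_pos: [0.6783, -0.1886, 0.0149]
eef_rot: [-0.706, 0.043, -0.043, 0.706]
contact_force: [-0.5, 0.6, -1.6]
opening: 0.614
```

{"name": "carry_out", "arguments": {"offset": [[0,0,-0.001],[0,0,0],[0,0,0]], "twist": [0,0,0]}}

```text
clock: 23.15
tool_pos: [0.6783, -0.1886, 0.014]
eef_rot: [0.706, -0.043, 0.043, -0.706]
contact_force: [0.5, -0.8, -1.2]
opening: 0.611
```

{"name": "carry_out", "arguments": {"offset": [[0,0,-0.001],[0,0,0],[0,0,0]], "twist": [0,0,0]}}

```text
clock: 23.52
tool_pos: [0.6784, -0.1887, 0.0132]
eef_rot: [0.706, -0.043, 0.043, -0.706]
contact_force: [-0.5, -0.0, 1.2]
opening: 0.615
```

{"name": "carry_out", "arguments": {"offset": [[0,0,-0.0005],[0,0,0],[0,0,0]], "twist": [0,0,0]}}

```text
clock: 23.9
tool_pos: [0.6784, -0.1886, 0.0132]
eef_rot: [0.706, -0.043, 0.043, -0.706]
contact_force: [-2.7, 0.1, 4.4]
opening: 0.611
```

{"name": "carry_out", "arguments": {"offset": [[0,0,0],[0,0,0],[0,0,0],[0,0,0.01],[0,0,0.04],[0,0,0.05],[-0.02,0.02,0.04],[-0.03,0.04,0.03]], "twist": [0,0,0,0,0,0,0,0], "grip": 0.088}}

```text
clock: 24.9
tool_pos: [0.6291, -0.1304, 0.1853]
eef_rot: [0.706, -0.042, 0.046, -0.705]
contact_force: [-0.1, 0.9, 0.4]
opening: 0.998
```

{"name": "carry_out", "arguments": {"offset": [[-0.03,0.045,0.02],[-0.025,0.045,0],[-0.015,0.035,0],[-0.006,0.018,0],[0,0,0],[0,0,0]], "twist": [-4,-4,-4,-1,0,0]}}

```text
clock: 25.65
tool_pos: [0.5529, 0.013, 0.2029]
eef_rot: [0.697, -0.122, 0.123, -0.696]
contact_force: [0.1, 0.1, 0.2]
opening: 0.996
```

```bash
python3 look.py w7
```

```text
25.65 [0.5529 0.013  0.2029] -20.01 0.9961590801034169 [0.1 0.1 0.2]
```

View pics/w7.png

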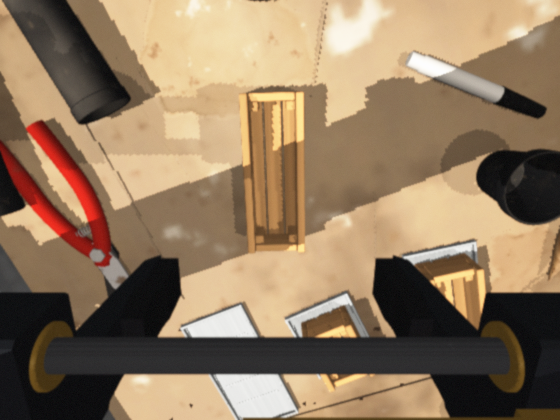

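The rim corners of tray_145 are about (239,93), (304,92), (247,252) and (305,251).

Run:
```python
from h import *
held("w7",[(239,93),(304,92),(247,252),(305,251)],.038)
```

```text
W 0.0536 0.055 L 0.1437 centre [0.5529 0.0189] yaw 71.5
```

{"name": "carry_out", "arguments": {"offset": [[0,0.005,-0.04],[0,0,-0.04],[0,0,-0.04],[0,0,-0.03],[0,0,-0.025],[0,0,-0.015],[0,0,0],[0,0,0]], "twist": [1,0,0,0,0,0,0,0]}}

```text
clock: 26.7
tool_pos: [0.553, 0.019, 0.0132]
eef_rot: [-0.697, 0.116, -0.117, 0.697]
contact_force: [-0.4, -0.3, -0.2]
opening: 1.0
```

{"name": "carry_out", "arguments": {"offset": [[0,0,0],[0,0,0],[0,0,0],[0,0,0],[0,0,0],[0,0,0]], "twist": [0,0,0,0,0,0], "grip": 0.045}}

```text
clock: 27.45
tool_pos: [0.5525, 0.0194, 0.0127]
eef_rot: [-0.697, 0.116, -0.117, 0.698]
contact_force: [-0.9, -0.3, 4.4]
opening: 0.611
```

{"name": "carry_out", "arguments": {"offset": [[0,0,0.01],[0,0,0.03],[0,0,0.04],[-0.01,-0.02,0.035],[-0.03,-0.045,0],[-0.03,-0.045,0],[-0.03,-0.045,0],[-0.018,-0.045,0]], "twist": [0,0,0,0,6,6,6,4.4]}}

```text
clock: 28.45
tool_pos: [0.4322, -0.1819, 0.1278]
eef_rot: [-0.707, -0.022, 0.023, 0.707]
contact_force: [0.4, -0.0, -1.2]
opening: 0.616
```

{"name": "carry_out", "arguments": {"offset": [[0,-0.016,0],[0,0,0],[0,0,0],[0,0,0]], "twist": [0,0,0,0]}}

```text
clock: 28.95
tool_pos: [0.435, -0.1949, 0.1275]
eef_rot: [-0.706, -0.022, 0.022, 0.707]
contact_force: [-0.4, 0.1, -1.6]
opening: 0.61
```

```bash
python3 look.py w8
```

```text
28.95 [ 0.435  -0.1949  0.1275] 3.63 0.6096079413405723 [-0.4  0.1 -1.6]
```

View pics/w8.png

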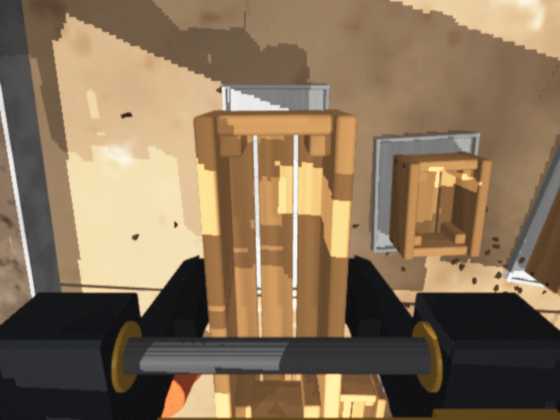

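The tray's upper rim corners are about (195,118) and (355,118), and drip_145's far corners are (221,86) and (329,86).

Run:
```python
from h import *
end("w8",(195,118),(355,118),.154,.0725)
end("w8",(221,86),(329,86),.006,.0835)
```

```text
W 0.0521 yaw 3.7 c [ 0.4343 -0.1963]
W 0.0762 yaw 3.7 c [ 0.4338 -0.1961]
```

{"name": "carry_out", "arguments": {"offset": [[0,0,-0.03],[0,0,-0.03],[0,0,-0.025],[0,0,-0.015],[0,0,-0.008],[0,0,-0.003],[0,0,0],[0,0,0]], "twist": [0,0,0,0,0,0,0,0]}}

```text
clock: 30.0
tool_pos: [0.4346, -0.1968, 0.017]
eef_rot: [0.707, 0.022, -0.021, -0.707]
contact_force: [-0.3, 0.5, -0.8]
opening: 0.611
```

{"name": "carry_out", "arguments": {"offset": [[0,0,-0.001],[0,0,0],[0,0,0]], "twist": [0,0,0]}}

```text
clock: 30.38
tool_pos: [0.4343, -0.1967, 0.0155]
eef_rot: [-0.707, -0.021, 0.021, 0.707]
contact_force: [0.3, 0.2, -1.1]
opening: 0.611
```

{"name": "carry_out", "arguments": {"offset": [[0,0,-0.001],[0,0,0],[0,0,0]], "twist": [0,0,0]}}

```text
clock: 30.75
tool_pos: [0.4344, -0.1967, 0.0147]
eef_rot: [0.707, 0.021, -0.021, -0.707]
contact_force: [-0.3, -0.3, 4.2]
opening: 0.613
```

{"name": "carry_out", "arguments": {"offset": [[0,0,0],[0,0,0],[0,0,0],[0,0,0.01],[0,0,0.04],[0,0,0.05],[0,0.02,0.05],[0,0.04,0.04]], "twist": [0,0,0,0,0,0,0,0], "grip": 0.088}}

```text
clock: 31.75
tool_pos: [0.4345, -0.1375, 0.2071]
eef_rot: [0.707, 0.021, -0.019, -0.706]
contact_force: [0.2, 0.9, -1.1]
opening: 0.998
```

{"name": "carry_out", "arguments": {"offset": [[0,0.055,0.02],[0,0.055,0],[0,0.055,0],[0,0.05,0],[0,0.05,0],[0,0.04,0],[0,0,0],[0,0,0]], "twist": [0,0,0,0,0,0,0,0]}}

```text
clock: 32.75
tool_pos: [0.4339, 0.1673, 0.2247]
eef_rot: [0.707, 0.021, -0.021, -0.706]
contact_force: [0.5, 0.5, 0.0]
opening: 1.002
```

Run:
```python
from h import *
s=get_state();print(s["clock"],s["tool_pos"])
for n,sl in(("top",(slice(140,290),slice(300,450))),("side",(slice(150,250),slice(200,350)))):
    im=snapshot(n)[:,:,::-1]; cv2.imwrite(f"pics/{n}9.png",im)
    globals()[n]=cv2.resize(im[sl],None,fx=400/150,fy=400/150,interpolation=cv2.INTER_CUBIC)
h=top.shape[0]
side=cv2.copyMakeBorder(side,0,h-side.shape[0],0,0,cv2.BORDER_CONSTANT)
cv2.imwrite("pics/end.png",np.hstack([top,side]))
```

```text
32.75 [0.43389593 0.16726373 0.22472504]
```

View pics/end.png

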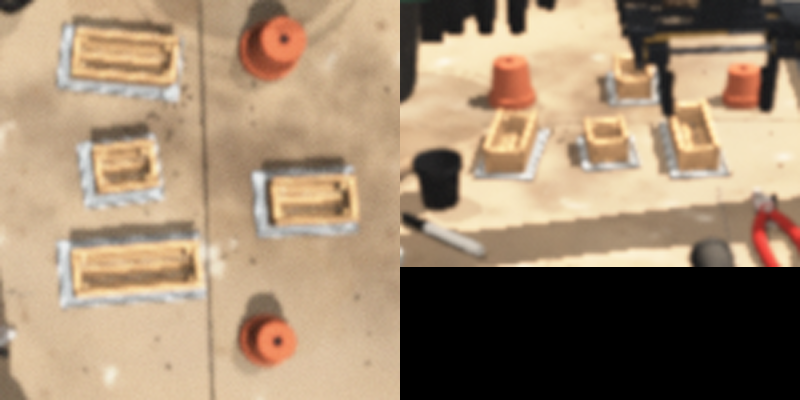

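All four trays look level in their own drip trays, and both pots are standing. I'll check the numbers.

Run:
```python
from h import *
p=camera_params("top");im=cv2.imread("pics/top9.png")
hsv=cv2.cvtColor(im,cv2.COLOR_BGR2HSV)
D={70:(548,-187,97),95:(511,-401,92),120:(677,-189,83.4),145:(434,-197,93.5)}
for k,(x,y,a) in D.items():
    t=np.radians(a);u=np.array([np.cos(t),np.sin(t)]);v=np.array([-u[1],u[0]])
    c=np.array([x,y])
    # local mask: inside drip footprint at rim height, coloured wood
    poly=np.array([proj(p,np.r_[(c+sx*u*(k/2+16)+sy*v*43)/1000,.03]) for sx,sy in((1,1),(1,-1),(-1,-1),(-1,1))],np.int32)
    m=np.zeros(im.shape[:2],np.uint8);cv2.fillPoly(m,[poly],1)
    m&=((hsv[...,0]>8)&(hsv[...,0]<28)&(hsv[...,1]>85)).astype(np.uint8)
    m=cv2.morphologyEx(m,3,np.ones((3,3)))
    q=max(cv2.findContours(m,0,2)[0],key=cv2.contourArea); print(k,D[k],rect(p,q,.04))
m=cv2.inRange(hsv,(3,150,120),(12,255,255))
for c in cv2.findContours(m,0,2)[0]:
    if cv2.contourArea(c)>100: print("pot",cv2.boundingRect(c),rect(p,c,.05))
```

```text
70 (548, -187, 97) (549, -186, 68, 55, -83.1)
95 (511, -401, 92) (520, -396, 130, 73, 89.5)
120 (677, -189, 83.4) (683, -194, 126, 75, 84.3)
145 (434, -197, 93.5) (434, -196, 141, 49, -86.1)
pot (390, 259, 19, 17) (353, -336, 54, 47, 89.5)
pot (390, 146, 24, 24) (681, -357, 76, 58, -63.8)
```

The masks for 95 and 120 ran into the bench, so I'll take one wrist look from above.

{"name": "carry_out", "arguments": {"offset": [[0.01,-0.04,0.03],[0.02,-0.05,0.03],[0.02,-0.05,0.03],[0.02,-0.05,0.03],[0.02,-0.04,0.03],[0.02,-0.03,0.02],[0.01,0,0],[0,0,0]], "twist": [0,0,0,0,0,0,0,0]}}

```text
clock: 33.85
tool_pos: [0.5537, -0.091, 0.3933]
eef_rot: [-0.706, -0.021, 0.022, 0.707]
contact_force: [-0.7, 0.9, -0.2]
opening: 0.997
```

```bash
python3 look.py w9
```

```text
33.85 [ 0.5537 -0.091   0.3933] 3.46 0.9965032062154205 [-0.7  0.9 -0.2]
```

View pics/w9.png

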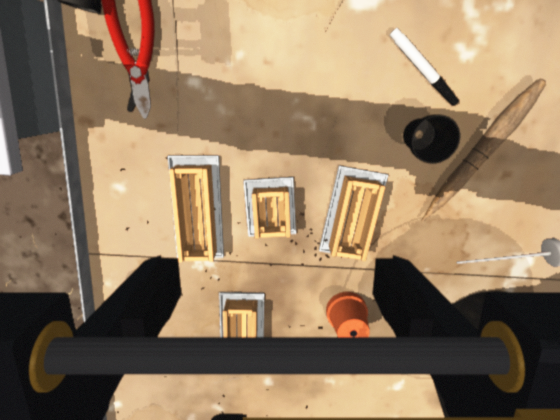

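All four trays are inside their rims, with metal showing on the sides the camera can see. tray_120's rim corners are about (350,179), (385,186), (331,252) and (369,260), and tray_95's upper corners are (221,310) and (257,311).

Run:
```python
from h import *
held("w9",[(350,179),(385,186),(331,252),(369,260)],.040)
end("w9",(221,310),(257,311),.040,.0475)
end("w9",(219,294),(265,294),.006,.0585)
job.finish_job()
```

```text
W 0.0517 0.0603 L 0.1167 centre [ 0.68   -0.1871] yaw 84.8
W 0.0579 yaw 1.7 c [ 0.5099 -0.3997]
W 0.0778 yaw 3.6 c [ 0.5135 -0.4011]
the job is handed in; nothing more can be done
```

All four seed trays are in the drip trays that match their lengths. I handed the job in at about 34 s on the robot's clock, with the gripper open and clear. I took the trays from the top of the stack down, lowered each one until I felt light contact, and then released it. The hardest press on set-down was about 13 N, for tray_70. I never went near the pink look-alike.

| Check | Result |
|---|---|
| tray_70 and tray_145 | Centres within about 1 mm and angles within half a degree of their drip trays in the final top view |
| tray_95 and tray_120 | About 3–4 mm off centre in the final wrist view, inside the 8 mm of spare room |
| Pots | Both standing, and within 2 mm of where they started |

**Check that failed:** the top-view colour masks for tray_95 and tray_120 ran into the bench, so their sizes came out wrong and I discarded them. I used corners read by eye in the wrist view instead, which are less exact. The measurements taken just before I lowered those two trays agreed to about 1–3 mm.

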